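Fetch the wooden spacer out of the deep pocket with the sprung tongs

TASK

Take the sprung tongs out of their stand, reach down into the storage block and squeeze them shut on the round wooden spacer with a hole through it (not the square plug, not the axle pin). Carry it in the tongs to the small square tray, lower it to the tray's floor before letting it go, then put the tongs back upright in their stand; never touch the spacer with the gripper itself.

Things in the scene. Friction and masses are not known exactly. Their poses are not given: they have to be found in the camera images.
- tongs: Sprung tongs, 169 mm tall, 0.13 kg, hung upright in the stand. Origin: midway between the tips, at their lower ends; z up. Two arms at y = +-25 mm slide parallel towards each other along y. Below the wood: steel blades 6 mm thick (y), 14 wide (x), 54 over both when open, 42 between; shoulders 50 mm long (x), 95 to 103 mm above the origin. A half turn makes no difference.
- tongs_grip (a point): Midway between the arms' light-wood grips, 135 mm above the tongs' origin, same axes. Squeeze across y: outer faces flat, 24 mm wide (x), bare from 32 mm below to 33 mm above this point; 58 mm apart when open, about 38 shut on the spacer. The tip gap is 16 mm less. Springs: 0.8 N per mm that each arm moves in. Carry at about 51 mm (tips still open), shut with about 20 N.
- stand: Dark wooden stand of the tongs, fixed, 74 (x) x 106 (y) x 98 mm high, origin at the centre of its underside. Its open slot, 30 (x) x 70 (y) mm, right through it, is centred. The tongs hang in it by their shoulders on its top, y along its y, tips 3 mm above the bench: lift them 100 mm to clear it.
- block: Medium-brown wooden storage block, fixed, 140 (x) x 96 (y) x 62 mm high, origin at the centre of its underside. Three pockets open at the top at x = -42, 0, +42 mm, each 30 (x) x 70 (y) mm, 52 deep (floor 10 mm above the origin); one holds the spacer, one a square wooden plug, one a lying axle pin. The tongs enter with their y along the block's y.
- spacer: Round light-wood spacer, 22 mm in diameter, 20 mm high, with a 10 mm hole through it, standing on the floor of one of the block's three pockets. Origin: centre of its underside.
- tray: Small square open plywood tray, fixed, 112 x 112 mm outside, 100 x 100 mm inside, 22 mm high, its floor 6 mm above the bench. Origin: centre of its underside; axes along its sides.

How it is judged:
On the way, in this order (a step that is already met when the one before it is completed fails the run):
1. the spacer is lifted clear of the block between the jaws of the tongs (height (world z) of spacer above 0.064 m and contact force between tongs and spacer above 1 N), for 0.1 s.
2. still in the tongs, the spacer is lowered into the tray, its underside less than about 15 mm above the tray's floor (z of spacer in the frame of tray below 0.021 m and horizontal distance between spacer and tray below 0.06 m and contact force between tongs and spacer above 1 N), for 0.1 s.
At the end, for the whole second after the job is handed in: the spacer lies at rest on the tray's floor (anywhere inside its walls); the tongs hang at rest in their stand, within 20 mm of its centre, tips less than 15 mm above the bench, upright within about 10 degrees (x of spacer in the frame of tray between -0.05 and 0.05 m and y of spacer in the frame of tray between -0.05 and 0.05 m and height (world z) of spacer below 0.022 m and linear speed of each of spacer, tongs below 0.03 m/s and angle between tongs's own z axis and vertical below 0.17 rad and horizontal distance between tongs and stand below 0.02 m and height (world z) of tongs below 0.015 m); the robot touches nothing.
It fails at once if the gripper's fingers touch the spacer (contact force between the fingers and spacer above 0.5 N).
It also fails if it takes over 54 s, if anything falls off the work surface, if the arm or the gripper's body presses on something with over 40 N, if the wrist force passes 120 N, or if a joint passes its speed limit or range.

ROBOT

A 6-joint arm with a two-finger parallel gripper is mounted at the origin on a cart in front of the work surface, level with it; the furniture and walls round the work are solid. World frame = base frame: x ahead of the robot, y to its left, z up, the work surface at z = 0. Lengths are in m, angles in rad, forces in N, time in s.
With the tool pointing down it reaches from about 0.225 to 0.875 m from the base axis. Payload 3.4 kg.
Tool frame: the origin (TCP) lies on the centre line of the jaws, within the pads' length; the fingertips stand 25 mm ahead of it and the grasp point (between the pads) lies 6 mm ahead of it; z points along the fingers, x is the direction in which the jaws open and shut, and the axes are right-handed (so a half turn about z gives the same grasp; the last joint's range is limited). The gripper opens to 85 mm and grips with 20 to 120 N. Pads are 22 mm wide; open, the fingers measure 114 mm over their backs; the gripper's body (76 mm by 85 mm) begins 54 mm behind the grasp point. The pads swing forward as they close: fully open they stand 13 mm farther back than shut.
Start: joints at [1.063, 0.276, 1.505, -0, 1.361, -0.121], TCP at [0.217, 0.533, 0.256] pointing down, gripper open.
Joint ranges: [-2.89, 2.89], [-0.75, 2.08], [0.22, 2.7], [-1.18, 4.32], [0.11, 2.71], [-2.7, 2.7]. Speed limits (rad/s): [2.57, 2.57, 3.14, 3.14, 3.14, 3.14].

INTERFACE

Orientations are given as a unit quaternion [x, y, z, w].
In Python, from workcell import ctrl gives the robot as it stands.
- The arm moves only by the tool apply_moves, never from a script. Its argument "rows" is a list of rows, each an object of numbers: "x", "y", "z": the shift along the tool's x, y, z each as a share of 0.4 m, from -1 to 1; "ax", "ay", "az": the turn, a rotation vector about the tool's x, y, z each as a share of 360 degrees, from -1 to 1. A call has 1 to 20 rows; each row is the pose to reach, as a shift and turn from the pose commanded when the call began, along the tool's axes at that moment, turning the shorter way round; what a row does not reach only later rows make up. A row lasts 1/8 s, in which the tool goes at most 62.5 mm and 10.7 degrees, less where a joint would pass 70% of its speed; a pose out of reach is approached as far as the arm can. A call with a number of a shift or a turn outside -1 to 1 is refused whole. A call with a gripper value outside its range is refused whole. "grip" is the opening, from 0 (shut) to 1 (fully open), set as the call begins (left out, the last holds). The fingers move at their own pace and stop on an object; "grip_force" is the grip in N (left out, the last holds). Time passes only in rows, so rows that repeat a pose let the fingers close. It gives the time, the measured TCP pose, the force and the opening at its end, in the units of the state.
- ctrl.state(): the state, without advancing time (a new reading comes with each control period).
- ctrl.read_camera(name): name is "scene" or "top" or "wrist"; returns a dict with "color" (384x512x3 uint8, red, green, blue), "fx", "fy", "cx", "cy" (pixels), "k1" (the pictures are not rectified: a ray, as slopes to the right and down, at radius r is drawn at 1 + k1 r^2 times it, then the intrinsics apply), "view" (4x4, takes a point from world to camera coordinates). Camera axes: x right, y up, looking along -z (the intrinsics and any distortion apply to the point x, -y, -z); pixel columns grow to the right and rows downward; lengths in m; the calibration is good to about 2 mm. A picture is of the moment at which its call begins. There is no depth.
- ctrl.close_job(): hands the job in, once; it reports no verdict.
The state is a dict: "time_s": time; "joints": joint angles; "joint_velocities": joint speeds; "tau": joint torques, N m; "position": TCP position; "eef_rot": TCP orientation; "wrist_force": force on the tool from outside, world axes, zero at the start; "moment": the same for the moment, N m; "finger_gap": finger opening in m.
Only numpy, scipy, OpenCV 4.12 (cv2) and the standard library are available. Lean on these libraries where they do the work, as an engineer would, in place of code of your own. Each camera call takes 0.05 s, during which the arm holds its last target.

## Working session

There is one attempt and no reset: what is moved stays moved. The work goes in short steps, Python scripts to look and compute and a tool call to move; the robot and the scene stay as the last step left them, time stands still between calls to the robot, and variables do not carry over. Pictures are saved under pics/ and viewed, and the job is handed in when it is done.

Besides the shell and the picture viewer there is one more tool, called as name(argument=value, ...) on one line, values as JSON. apply_moves: Moves the arm, as the interface text tells. Shift numbers are shares of 0.4 m and turn numbers shares of 360 degrees, none past 1 either way. Its arguments: {"type":"object","properties":{"rows":{"type":"array"},"grip":{"type":"number"},"grip_force":{"type":"number"}},"required":["rows"]}

```bash
mkdir -p pics; python3 - <<'E'
from workcell import ctrl
import cv2,pickle
print(ctrl.state())
d={}
for n in("scene","top","wrist"):
    r=ctrl.read_camera(n); d[n]=r
    cv2.imwrite(f"pics/{n}0.png",r["color"][:,:,::-1]); print(n,r["fx"],r["fy"],r["cx"],r["cy"],r["k1"],r["view"])
pickle.dump(d,open("d0.pkl","wb"))
E
```

```text
{'time_s': 0.0, 'joints': array([ 1.06301811e+00,  2.76629702e-01,  1.50613564e+00,  4.23971358e-05,
        1.36073137e+00, -1.20991544e-01]), 'joint_velocities': array([ 2.69593851e-04,  1.65250221e-03, -8.74736585e-04, -1.06856117e-04,
       -6.68297329e-05,  9.51952649e-04]), 'tau': array([-1.56530132e-03, -4.16769683e+01, -2.45809060e+01, -1.93037686e-04,
        1.07195653e-02, -9.35552649e-07]), 'position': array([0.21664604, 0.53209698, 0.2554189 ]), 'eef_rot': array([ 8.29825703e-01,  5.58021860e-01, -8.57768625e-04,  4.13549909e-04]), 'wrist_force': array([-1.16133977, -0.51187899,  0.06072598]), 'moment': array([ 0.06113797, -0.00812552,  0.02208088]), 'finger_gap': 0.08545456470636066}
scene 356.5629389988064 356.5629389988064 254.85855925715316 192.525422774149 -0.005550141989027725 [[ 0.98547361  0.16973671 -0.00558737 -0.54231463]
 [-0.15105418  0.89109189  0.42794612 -0.00652875]
 [ 0.07761702 -0.42088562  0.90378698 -0.99946563]
 [ 0.          0.          0.          1.        ]]
top 427.9171538948717 427.9171538948717 249.22020716467316 190.33466678358806 -0.07908699900925327 [[ 0.06613884 -0.99780302 -0.00384568  0.02418056]
 [ 0.9715996   0.06352343  0.22794516 -0.56898626]
 [-0.22720008 -0.01881249  0.97366638 -1.08848273]
 [ 0.          0.          0.          1.        ]]
wrist 275.37860400429355 275.37860400429355 257.5810217960636 193.17818759859065 -0.047455796700895655 [[ 0.37702036  0.92620332 -0.00175007 -0.57359634]
 [-0.88853185  0.3611511  -0.28298593  0.03688385]
 [-0.26147047  0.10824645  0.95912246 -0.37787824]
 [ 0.          0.          0.          1.        ]]
```

View pics/scene0.png

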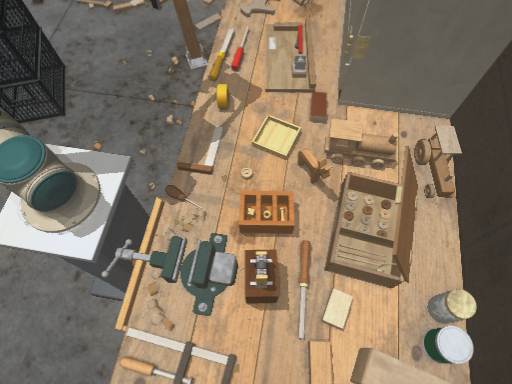

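View pics/top0.png

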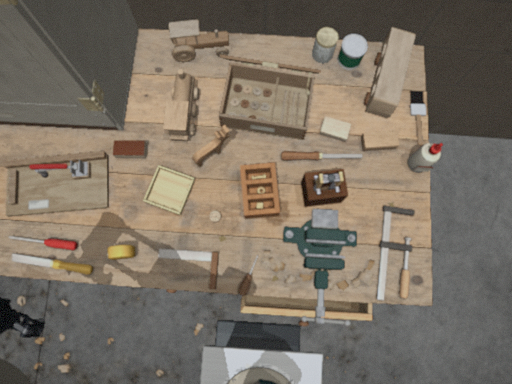

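View pics/wrist0.png

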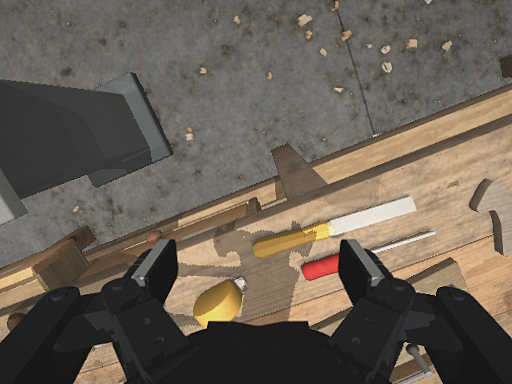

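The scene view shows the block near (267,212), the stand with the tongs near (262,272) and the tray near (276,137). In the top view they are near (260,190), (324,186) and (170,190). I'll zoom in on both.

```bash
cat > h.py <<'E'
import numpy as np,cv2
def K(r): return np.array([[r["fx"],0,r["cx"]],[0,r["fy"],r["cy"]],[0,0,1]])
def ray(r,uv):
    uv=np.array(uv,float).reshape(-1,1,2)
    p=cv2.undistortPoints(uv,K(r),np.array([r["k1"],0,0,0.]))[:,0]
    V=np.array(r["view"]);R=V[:3,:3];o=-R.T@V[:3,3]
    d=np.c_[p[:,0],-p[:,1],-np.ones(len(p))]@R
    return o,d
def onz(r,uv,z):
    o,d=ray(r,uv); return o+d*((z-o[2])/d[:,2])[:,None]
def proj(r,P):
    V=np.array(r["view"]);c=np.atleast_2d(P)@V[:3,:3].T+V[:3,3]
    c=c*[1,-1,-1]
    return cv2.projectPoints(c,np.zeros(3),np.zeros(3),K(r),np.array([r["k1"],0,0,0.]))[0][:,0]
def crop(r,x0,y0,w,h,s,f):
    c=r["color"][y0:y0+h,x0:x0+w,::-1]
    cv2.imwrite(f,cv2.resize(c,None,fx=s,fy=s,interpolation=cv2.INTER_CUBIC))
E
python3 - <<'E'
import pickle;from h import *
d=pickle.load(open("d0.pkl","rb"))
crop(d["scene"],225,105,110,210,2.8,"pics/sz.png") if 0 else crop(d["scene"],225,180,90,130,4.5,"pics/sz.png")
crop(d["top"],230,150,130,85,6,"pics/tz.png")
crop(d["top"],135,155,100,75,6,"pics/tz2.png")
E
```

```text
(no output)
```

View pics/sz.png

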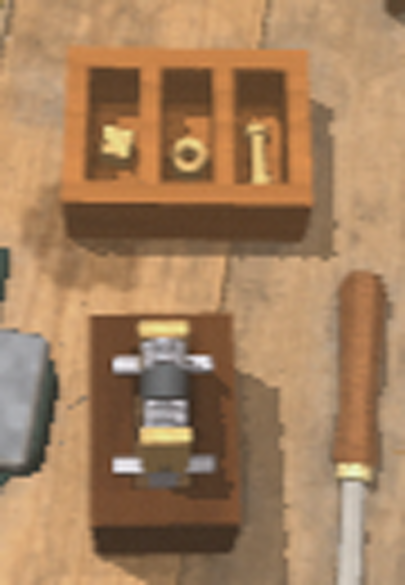

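View pics/tz.png

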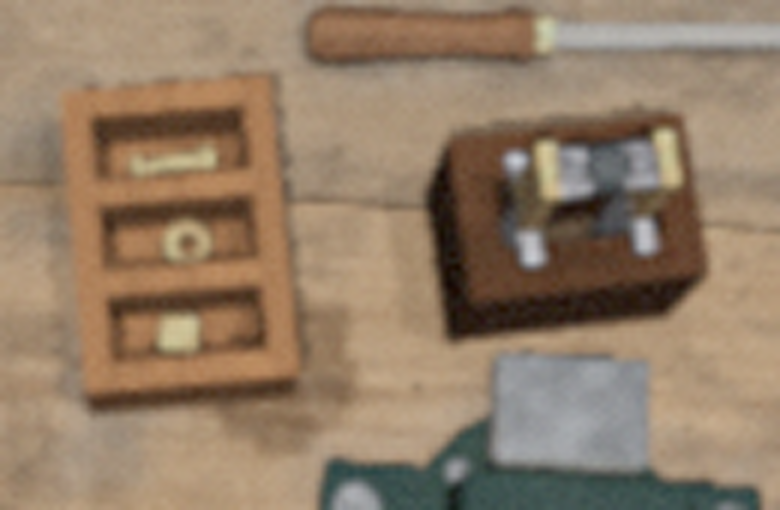

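View pics/tz2.png

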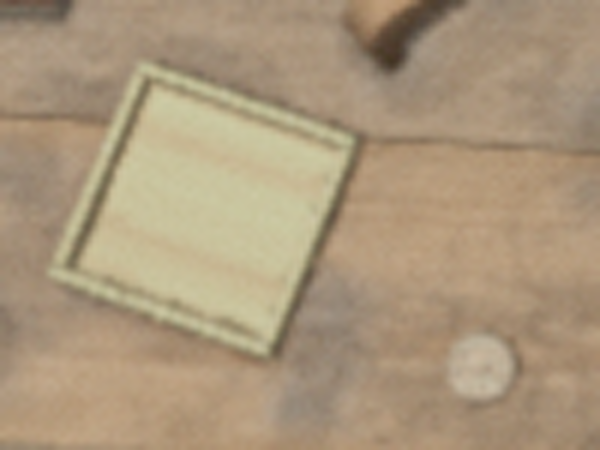

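The scene and top views agree. The spacer (the ring) is in the middle pocket, the plug is on the robot's side and the pin is on the far side. Next I'll cast the hand-read corners onto planes at their known heights.

```bash
python3 - <<'E'
import pickle;from h import *
d=pickle.load(open("d0.pkl","rb"));np.set_printoptions(precision=4,suppress=True)
def up(p,x0,y0,s): return (np.array(p,float)+.5)/s-.5+[x0,y0]
T=lambda p:up(p,230,150,6);S=lambda p:up(p,225,180,4.5);T2=lambda p:up(p,135,155,6)
def rep(n,cam,uv,z):
    P=onz(d[cam],uv,z)
    (c,sz,a)=cv2.minAreaRect((P[:,:2]*1000).astype(np.float32))
    e=P[1]-P[0];f=P[3]-P[0]
    print(n,cam,"mean",P[:,:2].mean(0),"len",np.linalg.norm(e),np.linalg.norm(f),"ang",[np.degrees(np.arctan2(v[1],v[0])) for v in (e,P[2]-P[3],f,P[2]-P[1])])
rep("stand","top",T([(450,133),(685,112),(706,268),(470,305)]),.098)
rep("stand","scene",S([(90,315),(232,315),(240,525),(92,525)]),.098)
rep("block","top",T([(63,92),(274,73),(298,378),(87,400)]),.062)
rep("block","scene",S([(68,48),(310,52),(312,205),(62,205)]),.062)
rep("tray","top",T2([(145,62),(358,138),(272,352),(50,272)]),.022)
rep("pocket","top",T([(104,205),(252,200),(258,262),(107,270)]),.062)
rep("pocket","scene",S([(160,68),(213,68),(216,183),(161,183)]),.062)
print("spacer",onz(d["top"],T([(186,240)]),.03),onz(d["scene"],S([(189,154)]),.03))
# grips tops z=.171
print("grip tops",onz(d["top"],T([(548,170),(667,158)]),.171),onz(d["scene"],S([(163,327),(166,435)]),.171))
print("shoulder ends",onz(d["top"],T([(515,160),(532,250),(645,237)]),.106),onz(d["scene"],S([(113,364),(213,363),(113,464),(214,464)]),.106))
E
```

```text
stand top mean [ 0.5901 -0.1396] len 0.10528139514423258 0.07784766057575618 ang [np.float64(-80.9297583904908), np.float64(-77.26831722185055), np.float64(-171.48607577723212), np.float64(-171.6814724113242)]
stand scene mean [ 0.5892 -0.1421] len 0.07327650994009113 0.10551214077498121 ang [np.float64(9.677787160671414), np.float64(9.717991318555853), np.float64(-78.99619845425931), np.float64(-79.56326822395464)]
block top mean [0.5739 0.0337] len 0.09709931907966345 0.1431894267901074 ang [np.float64(-80.89826746091667), np.float64(-80.22878263951897), np.float64(-171.65168908248674), np.float64(-172.68837698138535)]
block scene mean [0.5751 0.0319] len 0.1406396935138065 0.09689317348228525 ang [np.float64(8.568578006142207), np.float64(9.653511307942996), np.float64(-81.16084036911235), np.float64(-82.20436666635024)]
tray top mean [0.5663 0.2882] len 0.10956507503483169 0.10958064437717 ang [np.float64(-106.28176459258258), np.float64(-105.88994989205008), np.float64(162.50557658217096), np.float64(163.93882878159124)]
pocket top mean [0.5737 0.0338] len 0.06706791616375529 0.030184874694338167 ang [np.float64(-84.26493336205571), np.float64(-83.15167109203239), np.float64(-173.57367018085452), np.float64(-171.525374645517)]
pocket scene mean [0.5747 0.0326] len 0.030639029158307386 0.07096372175826449 ang [np.float64(9.623353350327058), np.float64(9.648776449479533), np.float64(-80.14039755045391), np.float64(-80.04633492088266)]
spacer [[0.5787 0.0308 0.03  ]] [[0.5771 0.0278 0.03  ]]
grip tops [[ 0.5845 -0.1148  0.171 ]
 [ 0.5929 -0.1638  0.171 ]] [[ 0.5842 -0.1169  0.171 ]
 [ 0.5937 -0.1663  0.171 ]]
shoulder ends [[ 0.606  -0.1101  0.106 ]
 [ 0.5661 -0.1187  0.106 ]
 [ 0.5751 -0.1678  0.106 ]] [[ 0.5601 -0.1217  0.106 ]
 [ 0.6097 -0.1128  0.106 ]
 [ 0.5688 -0.1708  0.106 ]
 [ 0.6177 -0.1625  0.106 ]]
```

```bash
cat >> h.py <<'E'
from scipy.spatial.transform import Rotation as Ro
def plan(st,target,yawx,pos=None):
    """shift/turn shares to put TCP at target, tool down, tool-x heading yawx deg"""
    R=Ro.from_quat(st["eef_rot"]); a=np.radians(yawx)
    x=np.array([np.cos(a),np.sin(a),0]);z=np.array([0,0,-1.]);y=np.cross(z,x)
    Rt=Ro.from_matrix(np.c_[x,y,z])
    s=R.inv().apply(np.array(target)-(st["position"] if pos is None else pos))/.4
    t=np.degrees((R.inv()*Rt).as_rotvec())/360
    return s,t
E
python3 - <<'E'
import pickle;from h import *
from workcell import ctrl
np.set_printoptions(precision=4,suppress=True)
d=pickle.load(open("d0.pkl","rb"));V=d["wrist"]["view"];st=ctrl.state()
R=Ro.from_quat(st["eef_rot"])
print("cam in tool",R.inv().apply(-V[:3,:3].T@V[:3,3]-st["position"]),R.inv().apply(-V[2,:3]))
print(plan(st,[.43,.2,.28],100));print(plan(st,[.54,-.13,.30],100))
E
```

```text
cam in tool [-0.0006 -0.0717 -0.1162] [-0.0003  0.2831  0.9591]
(array([-0.5681,  0.8071, -0.0603]), array([-0.0001,  0.0002, -0.0893]))
(array([-1.2285,  1.373 , -0.1094]), array([-0.0001,  0.0002, -0.0893]))
```

apply_moves(rows=[{"x": -0.568, "y": 0.807, "z": -0.06, "az": -0.0893}, {"x": -0.568, "y": 0.807, "z": -0.06, "az": -0.0893}, {"x": -0.568, "y": 0.807, "z": -0.06, "az": -0.0893}, {"x": -0.568, "y": 0.807, "z": -0.06, "az": -0.0893}, {"x": -0.568, "y": 0.807, "z": -0.06, "az": -0.0893}, {"x": -0.568, "y": 0.807, "z": -0.06, "az": -0.0893}, {"x": -0.568, "y": 0.807, "z": -0.06, "az": -0.0893}, {"x": -0.568, "y": 0.807, "z": -0.06, "az": -0.0893}, {"x": -0.568, "y": 0.807, "z": -0.06, "az": -0.0893}], grip=1, grip_force=20)

```text
invalid input at $.rows[0]: expected keys x, y, z, ax, ay, az
```

```bash
python3 - <<'E'
from h import *
from workcell import ctrl
np.set_printoptions(precision=4,suppress=True)
st=ctrl.state();print(st["time_s"],st["position"])
print(plan(st,[.52,0.02,.30],100));print(plan(st,[.53,-.13,.30],100))
E
```

```text
0.15 [0.2167 0.5322 0.2556]
(array([-0.9   ,  1.1852, -0.1099]), array([-0.0001,  0.0002, -0.0893]))
(array([-1.2379,  1.3498, -0.1094]), array([-0.0001,  0.0002, -0.0893]))
```

apply_moves(rows=[{"x": -0.568, "y": 0.807, "z": -0.06, "ax": 0, "ay": 0, "az": -0.0893}, {"x": -0.568, "y": 0.807, "z": -0.06, "ax": 0, "ay": 0, "az": -0.0893}, {"x": -0.568, "y": 0.807, "z": -0.06, "ax": 0, "ay": 0, "az": -0.0893}, {"x": -0.568, "y": 0.807, "z": -0.06, "ax": 0, "ay": 0, "az": -0.0893}, {"x": -0.568, "y": 0.807, "z": -0.06, "ax": 0, "ay": 0, "az": -0.0893}, {"x": -0.568, "y": 0.807, "z": -0.06, "ax": 0, "ay": 0, "az": -0.0893}, {"x": -0.568, "y": 0.807, "z": -0.06, "ax": 0, "ay": 0, "az": -0.0893}, {"x": -0.568, "y": 0.807, "z": -0.06, "ax": 0, "ay": 0, "az": -0.0893}], grip=1, grip_force=20)

```text
time_s: 1.15
position: [0.4314, 0.1984, 0.2802]
eef_rot: [0.645, 0.765, -0.0, 0.0]
wrist_force: [-0.1, 0.2, 0.6]
finger_gap: 0.0852
```

```bash
python3 - <<'E'
from h import *
from workcell import ctrl
np.set_printoptions(precision=4,suppress=True)
st=ctrl.state();print(st["time_s"],st["position"],st["eef_rot"])
print(plan(st,[.52,0.02,.30],100));print(plan(st,[.53,-.13,.30],100))
E
```

```text
1.15 [0.4314 0.1984 0.2802] [ 0.6445  0.7646 -0.0001  0.0002]
(array([-0.4771,  0.1429, -0.0492]), array([ 0.    ,  0.0001, -0.0007]))
(array([-0.8509,  0.1041, -0.0491]), array([ 0.    ,  0.0001, -0.0007]))
```

apply_moves(rows=[{"x": -0.477, "y": 0.143, "z": -0.05, "ax": 0, "ay": 0, "az": 0}, {"x": -0.477, "y": 0.143, "z": -0.05, "ax": 0, "ay": 0, "az": 0}, {"x": -0.477, "y": 0.143, "z": -0.05, "ax": 0, "ay": 0, "az": 0}, {"x": -0.477, "y": 0.143, "z": -0.05, "ax": 0, "ay": 0, "az": 0}, {"x": -0.477, "y": 0.143, "z": -0.05, "ax": 0, "ay": 0, "az": 0}])

```text
time_s: 1.78
position: [0.5194, 0.0229, 0.2998]
eef_rot: [0.643, 0.766, 0.0, -0.001]
wrist_force: [-0.4, -0.6, -0.2]
finger_gap: 0.0852
```

```bash
python3 - <<'E'
from h import *
import pickle
from workcell import ctrl
np.set_printoptions(precision=4,suppress=True)
st=ctrl.state();r=ctrl.read_camera("wrist");pickle.dump(r,open("wb.pkl","wb"))
cv2.imwrite("pics/wb.png",r["color"][:,:,::-1]);print(st["position"],plan(st,[.53,-.13,.30],100))
E
```

```text
[0.5194 0.0229 0.2998] (array([-0.3811, -0.0398, -0.001 ]), array([-0.0002, -0.0002, -0.0001]))
```

View pics/wb.png

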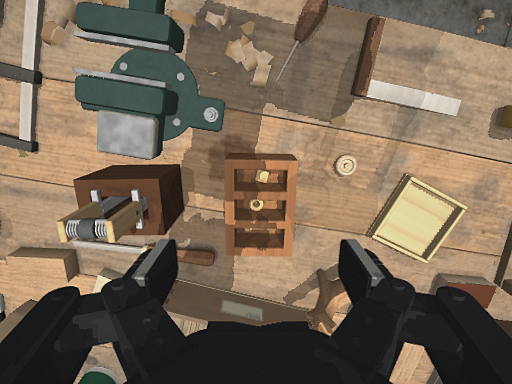

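The wrist view shows the block at about (260,205) with the spacer ring in its middle pocket at (257,205), the tray at (420,218), and the stand with the tongs at (130,205). I'll zoom in on each.

```bash
python3 - <<'E'
import pickle;from h import *
r=pickle.load(open("wb.pkl","rb"))
crop(r,215,145,95,120,5,"pics/wbz.png")
crop(r,360,165,115,105,5,"pics/wtz.png")
E
```

```text
(no output)
```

View pics/wbz.png

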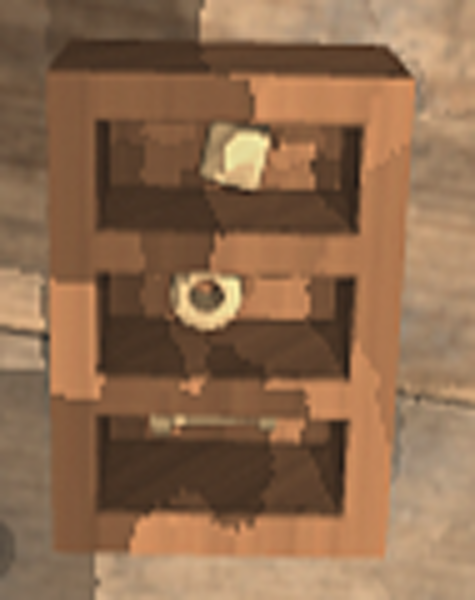

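View pics/wtz.png

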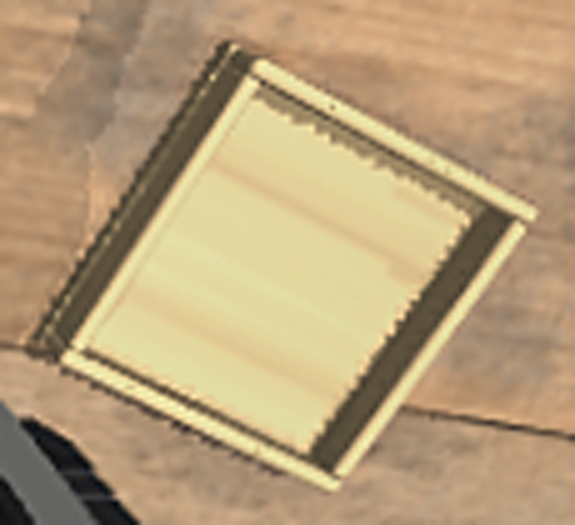

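apply_moves(rows=[{"x": -0.381, "y": -0.04, "z": 0, "ax": 0, "ay": 0, "az": 0}, {"x": -0.381, "y": -0.04, "z": 0, "ax": 0, "ay": 0, "az": 0}, {"x": -0.381, "y": -0.04, "z": 0, "ax": 0, "ay": 0, "az": 0}, {"x": -0.381, "y": -0.04, "z": 0, "ax": 0, "ay": 0, "az": 0}])

```text
time_s: 2.33
position: [0.53, -0.13, 0.2999]
eef_rot: [0.643, 0.766, 0.0, -0.001]
wrist_force: [0.9, 1.1, -1.0]
finger_gap: 0.0855
```

```bash
python3 - <<'E'
from h import *
import pickle
from workcell import ctrl
r=ctrl.read_camera("wrist");pickle.dump(r,open("ws.pkl","wb"))
cv2.imwrite("pics/ws.png",r["color"][:,:,::-1])
crop(r,200,130,110,120,5,"pics/wsz.png")
E
```

```text
(no output)
```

View pics/ws.png

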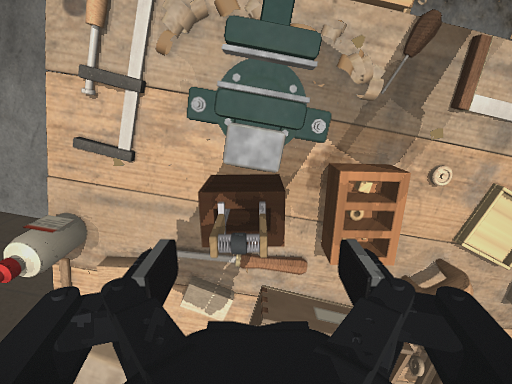

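View pics/wsz.png

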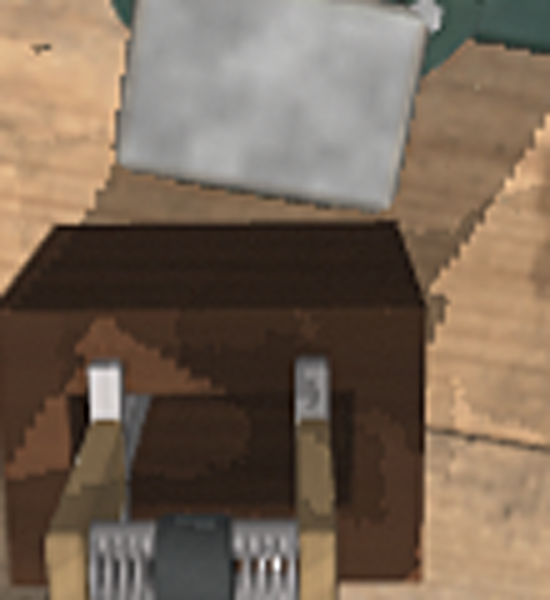

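The tongs and stand appear square to the tool. I'll check the measurements from these closer views.

```bash
python3 - <<'E'
import pickle;from h import *
from workcell import ctrl
np.set_printoptions(precision=4,suppress=True)
def up(p,x0,y0,s): return (np.array(p,float)+.5)/s-.5+[x0,y0]
b=pickle.load(open("wb.pkl","rb"));s=pickle.load(open("ws.pkl","rb"))
B=lambda p:up(p,215,145,5);T=lambda p:up(p,360,165,5);S=lambda p:up(p,200,130,5)
def rep(n,r,uv,z):
    P=onz(r,uv,z);e=P[1]-P[0];f=P[3]-P[0]
    print(n,P[:,:2].mean(0),"len",[round(np.linalg.norm(v),4) for v in(e,P[2]-P[3],f,P[2]-P[1])],[round(np.degrees(np.arctan2(v[1],v[0])),1) for v in (e,P[2]-P[3],f,P[2]-P[1])])
rep("stand",s,S([(5,308),(422,306),(420,580),(12,583)]),.098)
rep("block",b,B([(48,72),(412,79),(385,556),(55,552)]),.062)
rep("pocket",b,B([(96,120),(364,124),(346,515),(98,513)]),.062)
rep("mid",b,B([(97,272),(355,276),(350,380),(98,376)]),.062)
rep("tray",b,T([(257,60),(537,214),(337,488),(63,357)]),.022)
print("spacer top",onz(b,B([(207,298)]),.03))
P=onz(s,S([(51,533),(85,533),(303,535),(336,535)]),.171);print("grip edges at .171",P,np.linalg.norm(P[3]-P[0]),(P[0]+P[3])/2)
P=onz(s,S([(88,364),(121,362),(297,360),(328,360)]),.106);print("shoulder near ends",P,P.mean(0))
print(ctrl.state()["eef_rot"])
E
```

```text
stand [ 0.5881 -0.1392] len [np.float64(0.1004), np.float64(0.1046), np.float64(0.0734), np.float64(0.0729)] [np.float64(100.2), np.float64(100.5), np.float64(7.9), np.float64(11.2)]
block [0.5744 0.035 ] len [np.float64(0.0944), np.float64(0.0951), np.float64(0.1389), np.float64(0.1385)] [np.float64(98.8), np.float64(99.1), np.float64(8.8), np.float64(9.1)]
pocket [0.5741 0.0353] len [np.float64(0.0701), np.float64(0.0708), np.float64(0.1138), np.float64(0.1134)] [np.float64(99.1), np.float64(99.4), np.float64(8.8), np.float64(9.1)]
mid [0.5742 0.035 ] len [np.float64(0.0697), np.float64(0.0697), np.float64(0.0301), np.float64(0.0302)] [np.float64(99.0), np.float64(98.9), np.float64(9.1), np.float64(9.0)]
tray [0.5649 0.2887] len [np.float64(0.1102), np.float64(0.1098), np.float64(0.1073), np.float64(0.1068)] [np.float64(73.6), np.float64(73.9), np.float64(-16.3), np.float64(-16.5)]
spacer top [[0.5776 0.0305 0.03  ]]
grip edges at .171 [[ 0.5815 -0.1687  0.171 ]
 [ 0.5804 -0.1622  0.171 ]
 [ 0.5734 -0.1202  0.171 ]
 [ 0.5723 -0.1139  0.171 ]] 0.055616918869944756 [ 0.5769 -0.1413  0.171 ]
shoulder near ends [[ 0.5688 -0.1723  0.106 ]
 [ 0.5669 -0.1646  0.106 ]
 [ 0.5592 -0.1236  0.106 ]
 [ 0.5579 -0.1163  0.106 ]] [ 0.5632 -0.1442  0.106 ]
[ 0.6426  0.7662  0.0005 -0.0009]
```

```bash
python3 - <<'E'
from h import *
from workcell import ctrl
np.set_printoptions(precision=4,suppress=True)
st=ctrl.state();print(st["position"])
for z in(.3,.145):print(plan(st,[.589,-.140,z],100.2))
E
```

```text
[ 0.5298 -0.1288  0.3   ]
(array([-0.0534,  0.1407, -0.0001]), array([-0.0001, -0.0003, -0.0005]))
(array([-0.0542,  0.1409,  0.3874]), array([-0.0001, -0.0003, -0.0005]))
```

apply_moves(rows=[{"x": -0.053, "y": 0.141, "z": 0, "ax": 0, "ay": 0, "az": -0.0005}, {"x": -0.053, "y": 0.141, "z": 0.05, "ax": 0, "ay": 0, "az": -0.0005}, {"x": -0.053, "y": 0.141, "z": 0.15, "ax": 0, "ay": 0, "az": -0.0005}, {"x": -0.053, "y": 0.141, "z": 0.25, "ax": 0, "ay": 0, "az": -0.0005}, {"x": -0.053, "y": 0.141, "z": 0.32, "ax": 0, "ay": 0, "az": -0.0005}, {"x": -0.053, "y": 0.141, "z": 0.387, "ax": 0, "ay": 0, "az": -0.0005}, {"x": -0.053, "y": 0.141, "z": 0.387, "ax": 0, "ay": 0, "az": -0.0005}, {"x": -0.053, "y": 0.141, "z": 0.387, "ax": 0, "ay": 0, "az": -0.0005}])

```text
time_s: 3.38
position: [0.5902, -0.1402, 0.1467]
eef_rot: [0.641, 0.768, 0.001, 0.001]
wrist_force: [0.8, -0.5, 1.1]
finger_gap: 0.0853
```

```bash
python3 - <<'E'
from h import *
from workcell import ctrl
st=ctrl.state();print(st["position"],st["wrist_force"])
r=ctrl.read_camera("wrist");crop(r,130,100,260,240,3,"pics/g1.png")
r=ctrl.read_camera("scene");crop(r,205,220,120,110,5,"pics/g1s.png")
E
```

```text
[ 0.59015933 -0.14019718  0.14670438] [ 0.84906607 -0.54815584  1.13987557]
```

View pics/g1.png

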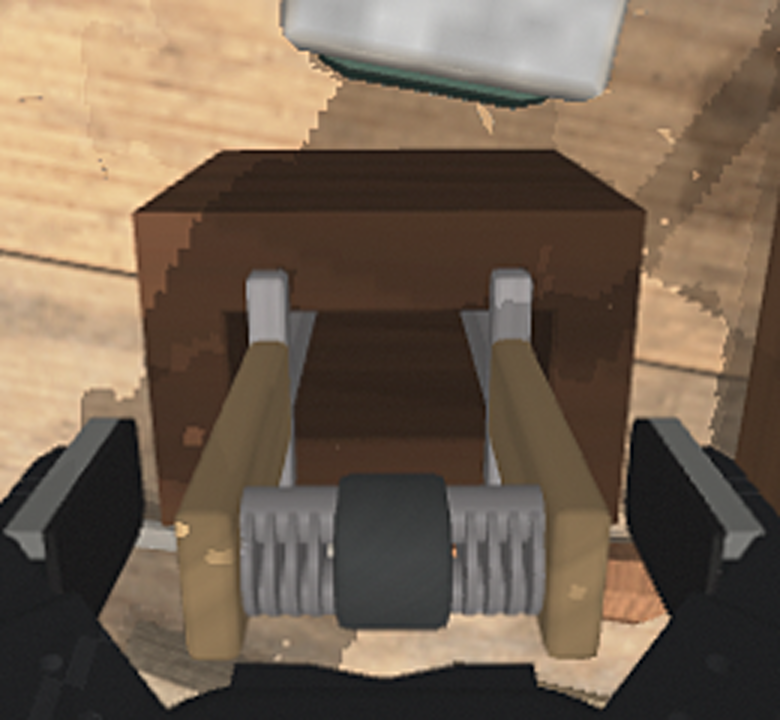

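View pics/g1s.png

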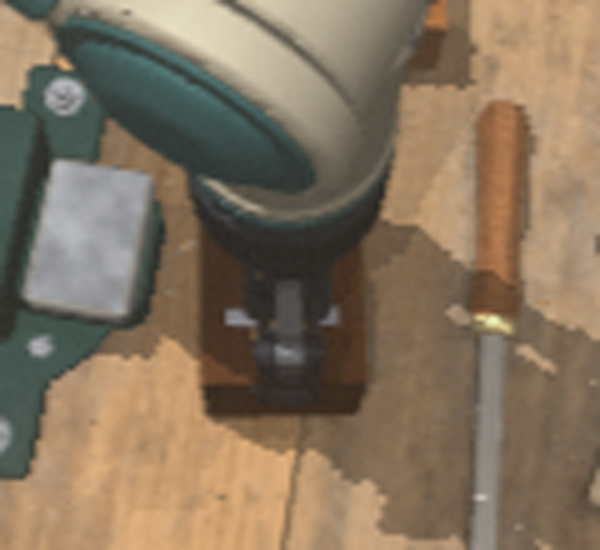

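The fingers straddle the wooden grips evenly: grip outer faces at x≈180 and 612, pads at about 130 and 635 in the crop. Now I'll close to the carry opening.

apply_moves(rows=[{"x": 0, "y": 0, "z": 0.004, "ax": 0, "ay": 0, "az": 0}, {"x": 0, "y": 0, "z": 0.004, "ax": 0, "ay": 0, "az": 0}, {"x": 0, "y": 0, "z": 0.004, "ax": 0, "ay": 0, "az": 0}, {"x": 0, "y": 0, "z": 0.004, "ax": 0, "ay": 0, "az": 0}, {"x": 0, "y": 0, "z": 0.004, "ax": 0, "ay": 0, "az": 0}, {"x": 0, "y": 0, "z": 0.004, "ax": 0, "ay": 0, "az": 0}], grip=0.59, grip_force=25)

```text
time_s: 4.22
position: [0.5898, -0.1416, 0.1448]
eef_rot: [0.642, 0.767, 0.0, 0.0]
wrist_force: [-0.1, 1.6, 5.6]
finger_gap: 0.0507
```

apply_moves(rows=[{"x": 0, "y": 0, "z": -0.03, "ax": 0, "ay": 0, "az": 0}, {"x": 0, "y": 0, "z": -0.07, "ax": 0, "ay": 0, "az": 0}, {"x": 0, "y": 0, "z": -0.12, "ax": 0, "ay": 0, "az": 0}, {"x": 0, "y": 0, "z": -0.17, "ax": 0, "ay": 0, "az": 0}, {"x": 0, "y": 0, "z": -0.22, "ax": 0, "ay": 0, "az": 0}, {"x": 0, "y": 0, "z": -0.26, "ax": 0, "ay": 0, "az": 0}, {"x": 0, "y": 0, "z": -0.29, "ax": 0, "ay": 0, "az": 0}, {"x": 0, "y": 0, "z": -0.29, "ax": 0, "ay": 0, "az": 0}, {"x": 0, "y": 0, "z": -0.29, "ax": 0, "ay": 0, "az": 0}])

```text
time_s: 5.35
position: [0.5891, -0.1415, 0.2592]
eef_rot: [0.642, 0.767, -0.0, -0.001]
wrist_force: [-0.4, 0.2, -2.2]
finger_gap: 0.0503
```

```bash
python3 - <<'E'
from h import *
import pickle
from workcell import ctrl
np.set_printoptions(precision=4,suppress=True)
st=ctrl.state();print(st["position"],st["wrist_force"],st["moment"])
r=ctrl.read_camera("wrist");crop(r,130,100,260,240,3,"pics/g2.png");pickle.dump(r,open("g2.pkl","wb"))
r=ctrl.read_camera("top");crop(r,260,130,120,100,5,"pics/g2t.png")
print(plan(st,[.5767,.0305,.26],99.2))
E
```

```text
[ 0.5891 -0.1415  0.2592] [-0.4209  0.1946 -2.1751] [ 0.0546  0.0724 -0.001 ]
(array([ 0.4287,  0.0454, -0.0018]), array([-0.0002, -0.0001,  0.0027]))
```

View pics/g2.png

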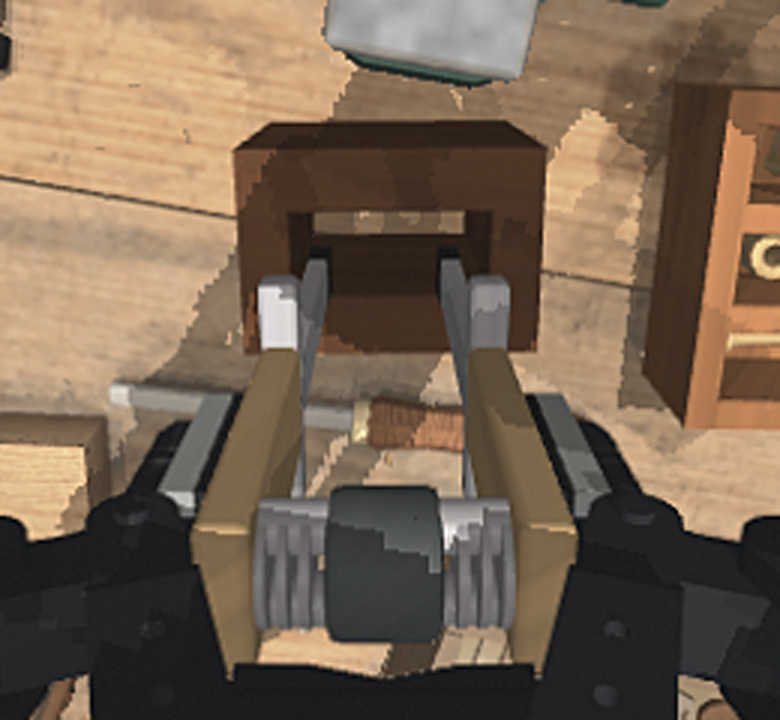

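View pics/g2t.png

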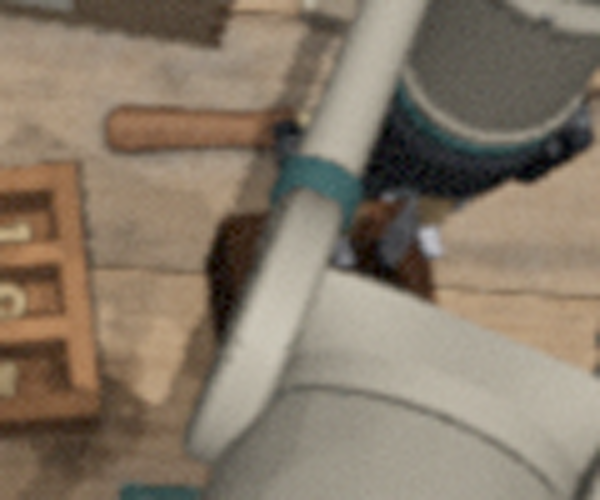

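The tongs are out and look upright in the fingers, with the tips near (318,265) and (452,265) in the crop. I'll work out the tip offset relative to the TCP.

```bash
python3 - <<'E'
from h import *
import pickle
from workcell import ctrl
np.set_printoptions(precision=4,suppress=True)
r=pickle.load(open("g2.pkl","rb"));st=ctrl.state();R=Ro.from_quat(st["eef_rot"])
crop(r,210,170,90,60,8,"pics/g2z.png")
s=ctrl.read_camera("scene");crop(s,205,200,130,110,5,"pics/g2s.png")
up=lambda p:(np.array(p,float)+.5)/3-.5+[130,100]
# expected positions of tip corners given nominal tongs
for lx in(-.007,.007):
  for ly in (-.0235,-.0175,.0175,.0235):
    P=st["position"]+R.apply([ly,lx,.1418]); print(lx,ly,(proj(r,P)[0]-[210,170]+.5)*8-.5, (proj(s,P)[0]-[205,200]+.5)*5)
E
```

```text
-0.007 -0.0235 [195.7026  98.6807] [266.5589 406.0677]
-0.007 -0.0175 [245.314   98.6849] [266.4169 392.2492]
-0.007 0.0175 [534.9078  98.7956] [265.6065 313.3989]
-0.007 0.0235 [584.5217  98.8295] [265.4705 300.1758]
0.007 -0.0235 [198.4288 209.4436] [298.6126 405.8184]
0.007 -0.0175 [247.3164 209.4664] [298.3661 392.0006]
0.007 0.0175 [532.6802 209.5797] [296.959  313.1543]
0.007 0.0235 [581.5702 209.5958] [296.7229 299.9318]
```

View pics/g2z.png

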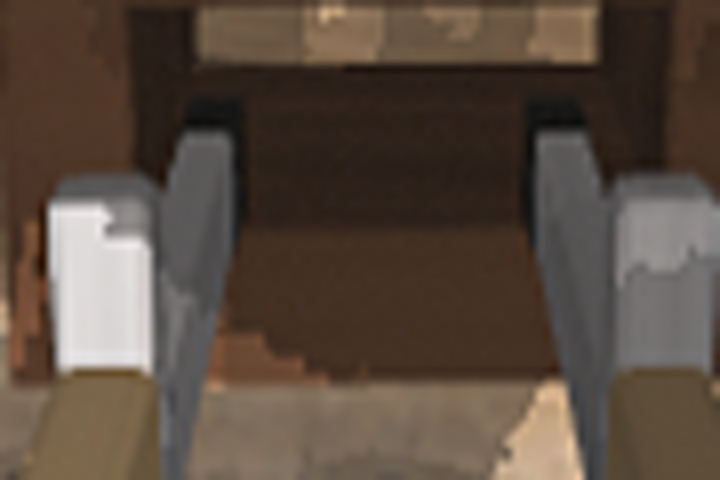

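View pics/g2s.png

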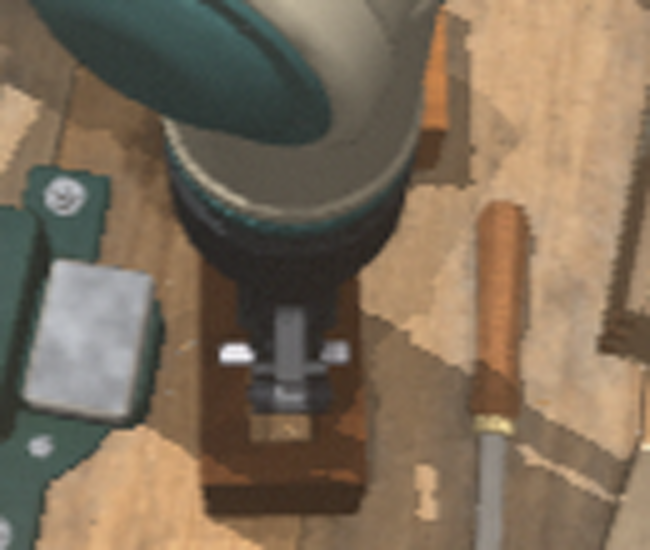

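Tip edges sit where an upright, centred pair of tongs should put them, within about 1 mm. Next I'll move over the spacer.

```bash
python3 - <<'E'
from h import *
from workcell import ctrl
np.set_printoptions(precision=4,suppress=True)
st=ctrl.state();print(st["position"]);print(plan(st,[.577,.030,.245],99.0))
E
```

```text
[ 0.5891 -0.1414  0.259 ]
(array([0.4272, 0.0459, 0.0353]), array([-0.0002, -0.0002,  0.0032]))
```

apply_moves(rows=[{"x": 0.06, "y": 0.007, "z": 0, "ax": 0, "ay": 0, "az": 0.0032}, {"x": 0.13, "y": 0.015, "z": 0, "ax": 0, "ay": 0, "az": 0.0032}, {"x": 0.21, "y": 0.023, "z": 0, "ax": 0, "ay": 0, "az": 0.0032}, {"x": 0.29, "y": 0.031, "z": 0, "ax": 0, "ay": 0, "az": 0.0032}, {"x": 0.36, "y": 0.038, "z": 0, "ax": 0, "ay": 0, "az": 0.0032}, {"x": 0.41, "y": 0.044, "z": 0.02, "ax": 0, "ay": 0, "az": 0.0032}, {"x": 0.427, "y": 0.046, "z": 0.05, "ax": 0, "ay": 0, "az": 0.0032}, {"x": 0.427, "y": 0.046, "z": 0.07, "ax": 0, "ay": 0, "az": 0.0032}, {"x": 0.427, "y": 0.046, "z": 0.07, "ax": 0, "ay": 0, "az": 0.0032}, {"x": 0.427, "y": 0.046, "z": 0.07, "ax": 0, "ay": 0, "az": 0.0032}])

```text
time_s: 6.75
position: [0.5778, 0.0289, 0.2319]
eef_rot: [0.65, 0.76, 0.0, 0.0]
wrist_force: [-0.4, -0.3, -1.4]
finger_gap: 0.0503
```

```bash
python3 - <<'E'
from h import *
import pickle
from workcell import ctrl
np.set_printoptions(precision=4,suppress=True)
r=ctrl.read_camera("wrist");st=ctrl.state();R=Ro.from_quat(st["eef_rot"]);print(st["position"],st["finger_gap"])
pickle.dump((r,st),open("b1.pkl","wb"));crop(r,200,150,110,80,7,"pics/b1.png")
up=lambda p:(p-[200,150]+.5)*7-.5
for P in ([.5776,.0305,.03],[.577,.030,.03],[.5742,.0335,.062]):print(P,up(proj(r,np.array(P))))
P=st["position"]+R.apply([[-.0235,-.007,.1418],[.0235,-.007,.1418],[0,0,.1418]]);print(P,up(proj(r,P)))
E
```

```text
[0.5778 0.029  0.2321] 0.05049079149058295
[0.5776, 0.0305, 0.03] [[419.6012 180.8561]]
[0.577, 0.03, 0.03] [[417.2378 176.9758]]
[0.5742, 0.0335, 0.062] [[443.8077 208.7609]]
[[0.5747 0.0047 0.0903]
 [0.5674 0.0511 0.0903]
 [0.5779 0.029  0.0903]] [[240.7662 228.7124]
 [581.4845 228.8   ]
 [411.0812 277.6258]]
```

View pics/b1.png

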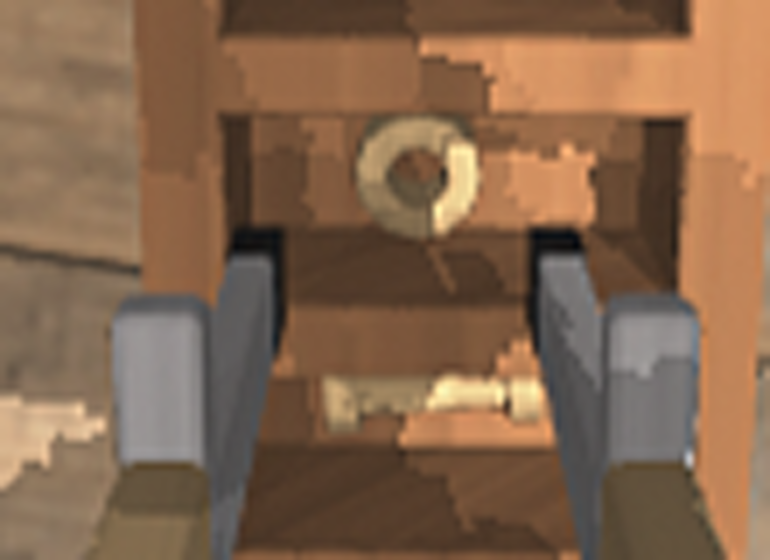

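The ring is centred at about (418,176) in the crop, within 1 mm of my estimate, and the tips straddle it with room to the pocket walls. Descending.

apply_moves(rows=[{"x": 0.002, "y": -0.001, "z": 0.03, "ax": 0, "ay": 0, "az": 0}, {"x": 0.002, "y": -0.001, "z": 0.06, "ax": 0, "ay": 0, "az": 0}, {"x": 0.002, "y": -0.001, "z": 0.09, "ax": 0, "ay": 0, "az": 0}, {"x": 0.002, "y": -0.001, "z": 0.12, "ax": 0, "ay": 0, "az": 0}, {"x": 0.002, "y": -0.001, "z": 0.15, "ax": 0, "ay": 0, "az": 0}, {"x": 0.002, "y": -0.001, "z": 0.175, "ax": 0, "ay": 0, "az": 0}, {"x": 0.002, "y": -0.001, "z": 0.191, "ax": 0, "ay": 0, "az": 0}, {"x": 0.002, "y": -0.001, "z": 0.191, "ax": 0, "ay": 0, "az": 0}, {"x": 0.002, "y": -0.001, "z": 0.191, "ax": 0, "ay": 0, "az": 0}])

```text
time_s: 7.92
position: [0.5773, 0.0305, 0.1559]
eef_rot: [0.649, 0.76, 0.0, 0.0]
wrist_force: [-0.7, 0.0, -1.2]
finger_gap: 0.0506
```

```bash
python3 - <<'E'
from h import *
from workcell import ctrl
np.set_printoptions(precision=4,suppress=True)
r=ctrl.read_camera("wrist");st=ctrl.state();print(st["position"],st["finger_gap"],st["wrist_force"],st["moment"])
crop(r,200,130,110,100,6,"pics/b2.png")
E
```

```text
[0.5773 0.0305 0.156 ] 0.05039583280128011 [-0.3474  0.405  -1.3998] [-0.0374 -0.0558  0.0033]
```

View pics/b2.png

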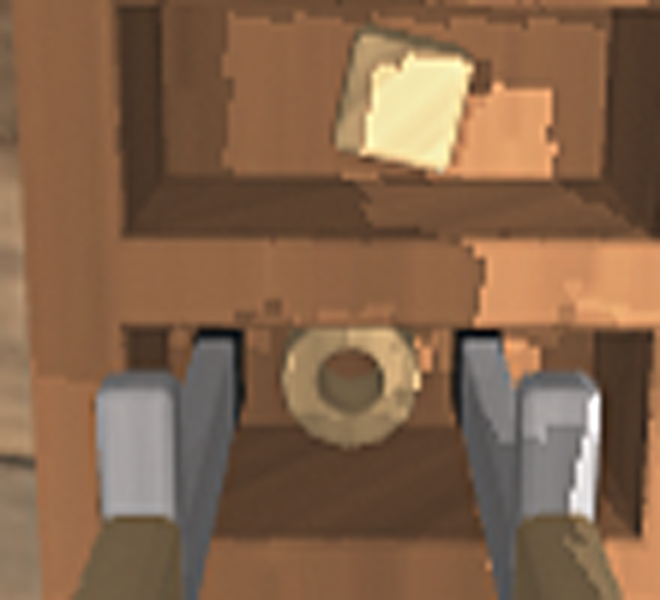

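The ring at (350,380) sits centred between the blades, so I'll squeeze.

apply_moves(rows=[{"x": 0, "y": 0, "z": 0, "ax": 0, "ay": 0, "az": 0}, {"x": 0, "y": 0, "z": 0, "ax": 0, "ay": 0, "az": 0}, {"x": 0, "y": 0, "z": 0, "ax": 0, "ay": 0, "az": 0}, {"x": 0, "y": 0, "z": 0, "ax": 0, "ay": 0, "az": 0}, {"x": 0, "y": 0, "z": 0, "ax": 0, "ay": 0, "az": 0}, {"x": 0, "y": 0, "z": 0, "ax": 0, "ay": 0, "az": 0}], grip=0.3, grip_force=24)

```text
time_s: 8.72
position: [0.5774, 0.0305, 0.1561]
eef_rot: [0.649, 0.76, 0.0, 0.001]
wrist_force: [-0.1, 1.1, 5.0]
finger_gap: 0.0356
```

```bash
python3 - <<'E'
from h import *
from workcell import ctrl
np.set_printoptions(precision=4,suppress=True)
r=ctrl.read_camera("wrist");st=ctrl.state();print(st["position"],st["finger_gap"],st["wrist_force"],st["moment"])
crop(r,200,130,110,100,6,"pics/b3.png")
E
```

```text
[0.5774 0.0305 0.1561] 0.0358742802005977 [-0.0668  0.6924  5.6269] [-0.0368  0.0598  0.0452]
```

View pics/b3.png

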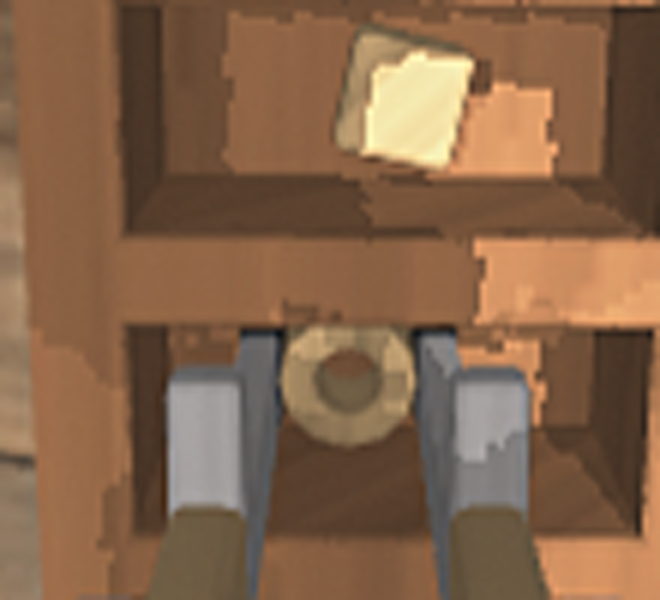

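The blades are closed on both sides of the ring. Lifting.

apply_moves(rows=[{"x": 0, "y": 0, "z": -0.01, "ax": 0, "ay": 0, "az": 0}, {"x": 0, "y": 0, "z": -0.03, "ax": 0, "ay": 0, "az": 0}, {"x": 0, "y": 0, "z": -0.06, "ax": 0, "ay": 0, "az": 0}, {"x": 0, "y": 0, "z": -0.1, "ax": 0, "ay": 0, "az": 0}, {"x": 0, "y": 0, "z": -0.14, "ax": 0, "ay": 0, "az": 0}, {"x": 0, "y": 0, "z": -0.18, "ax": 0, "ay": 0, "az": 0}, {"x": 0, "y": 0, "z": -0.21, "ax": 0, "ay": 0, "az": 0}, {"x": 0, "y": 0, "z": -0.21, "ax": 0, "ay": 0, "az": 0}, {"x": 0, "y": 0, "z": -0.21, "ax": 0, "ay": 0, "az": 0}])

```text
time_s: 9.9
position: [0.5766, 0.0305, 0.239]
eef_rot: [0.649, 0.76, -0.0, -0.0]
wrist_force: [0.2, -0.4, -1.6]
finger_gap: 0.0357
```

```bash
python3 - <<'E'
from h import *
from workcell import ctrl
np.set_printoptions(precision=4,suppress=True)
r=ctrl.read_camera("wrist");st=ctrl.state();print(st["position"],st["finger_gap"],st["wrist_force"],st["moment"])
crop(r,200,130,110,100,6,"pics/b4.png")
for q in([.5656,.2885,.24],):print(plan(st,q,99))
E
```

```text
[0.5764 0.0305 0.2387] 0.03592834369627985 [-0.1869  0.4361 -2.0047] [0.0126 0.0437 0.0532]
(array([ 0.6412,  0.0743, -0.003 ]), array([-0.0002, -0.0001,  0.    ]))
```

View pics/b4.png

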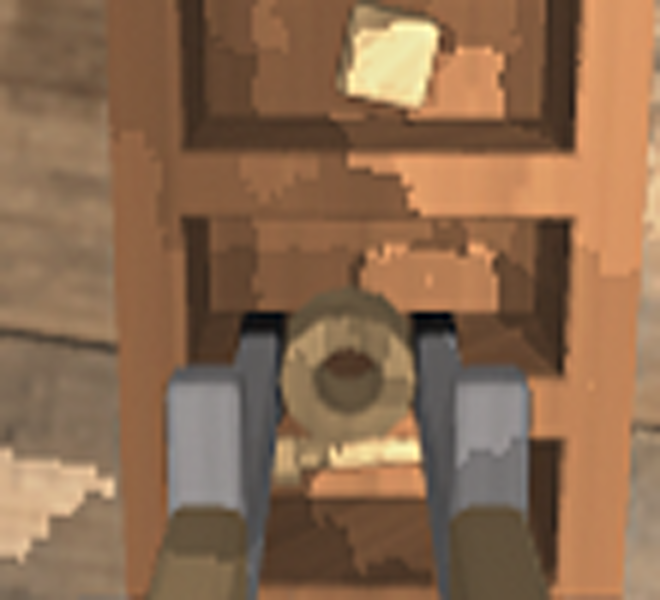

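The spacer is held level in the tongs, clear of the block. Carrying it to the tray.

apply_moves(rows=[{"x": 0.03, "y": 0.003, "z": 0, "ax": 0, "ay": 0, "az": 0}, {"x": 0.08, "y": 0.009, "z": 0, "ax": 0, "ay": 0, "az": 0}, {"x": 0.15, "y": 0.017, "z": 0, "ax": 0, "ay": 0, "az": 0}, {"x": 0.23, "y": 0.027, "z": 0, "ax": 0, "ay": 0, "az": 0}, {"x": 0.31, "y": 0.036, "z": 0, "ax": 0, "ay": 0, "az": 0}, {"x": 0.39, "y": 0.045, "z": 0, "ax": 0, "ay": 0, "az": 0}, {"x": 0.47, "y": 0.055, "z": 0, "ax": 0, "ay": 0, "az": 0}, {"x": 0.54, "y": 0.063, "z": 0, "ax": 0, "ay": 0, "az": 0}, {"x": 0.6, "y": 0.07, "z": 0, "ax": 0, "ay": 0, "az": 0}, {"x": 0.63, "y": 0.073, "z": 0, "ax": 0, "ay": 0, "az": 0}, {"x": 0.641, "y": 0.074, "z": 0, "ax": 0, "ay": 0, "az": 0}, {"x": 0.641, "y": 0.074, "z": 0, "ax": 0, "ay": 0, "az": 0}, {"x": 0.641, "y": 0.074, "z": 0, "ax": 0, "ay": 0, "az": 0}])

```text
time_s: 11.58
position: [0.5661, 0.2875, 0.2396]
eef_rot: [0.65, 0.76, -0.0, 0.0]
wrist_force: [-0.8, 0.4, -2.1]
finger_gap: 0.0358
```

```bash
python3 - <<'E'
from h import *
from workcell import ctrl
np.set_printoptions(precision=4,suppress=True)
r=ctrl.read_camera("wrist");st=ctrl.state();print(st["position"],st["finger_gap"],st["wrist_force"],st["moment"])
crop(r,150,90,210,180,3.5,"pics/t1.png")
E
```

```text
[0.5662 0.2875 0.2396] 0.0360054412986538 [ 0.4759 -0.37   -1.2672] [ 0.0225 -0.0349  0.0327]
```

View pics/t1.png

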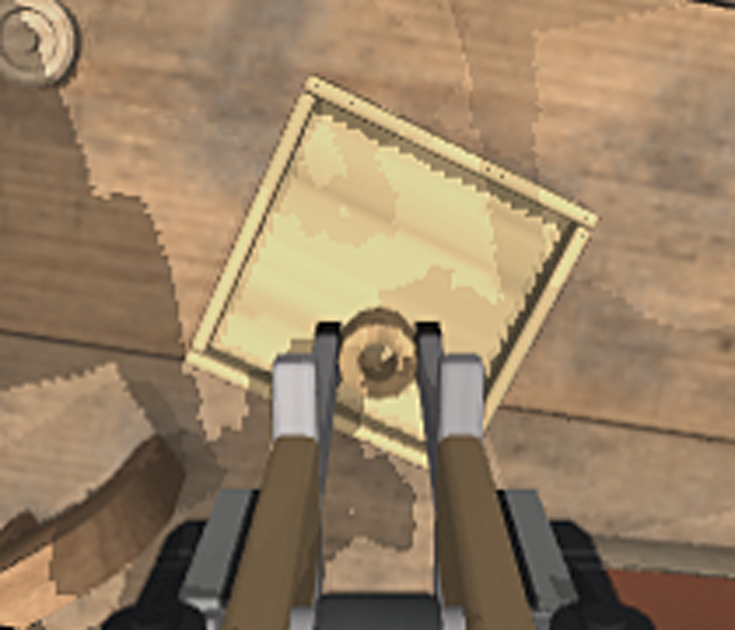

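The tray lies centred under the tongs. Lowering.

apply_moves(rows=[{"x": 0, "y": 0, "z": 0.03, "ax": 0, "ay": 0, "az": 0}, {"x": 0, "y": 0, "z": 0.07, "ax": 0, "ay": 0, "az": 0}, {"x": 0, "y": 0, "z": 0.11, "ax": 0, "ay": 0, "az": 0}, {"x": 0, "y": 0, "z": 0.15, "ax": 0, "ay": 0, "az": 0}, {"x": 0, "y": 0, "z": 0.18, "ax": 0, "ay": 0, "az": 0}, {"x": 0, "y": 0, "z": 0.2, "ax": 0, "ay": 0, "az": 0}, {"x": 0, "y": 0, "z": 0.21, "ax": 0, "ay": 0, "az": 0}, {"x": 0, "y": 0, "z": 0.214, "ax": 0, "ay": 0, "az": 0}, {"x": 0, "y": 0, "z": 0.214, "ax": 0, "ay": 0, "az": 0}, {"x": 0, "y": 0, "z": 0.214, "ax": 0, "ay": 0, "az": 0}])

```text
time_s: 12.88
position: [0.5663, 0.2885, 0.1544]
eef_rot: [0.649, 0.76, 0.0, 0.0]
wrist_force: [-0.5, -1.2, -1.4]
finger_gap: 0.0359
```

```bash
python3 - <<'E'
from h import *
from workcell import ctrl
np.set_printoptions(precision=4,suppress=True)
r=ctrl.read_camera("wrist");st=ctrl.state();print(st["position"],st["finger_gap"],st["wrist_force"],st["moment"])
crop(r,150,90,210,180,3.5,"pics/t2.png")
E
```

```text
[0.5662 0.2885 0.1544] 0.03576446739921872 [-0.1783 -0.1211 -1.6071] [ 0.0159 -0.0378 -0.0027]
```

View pics/t2.png

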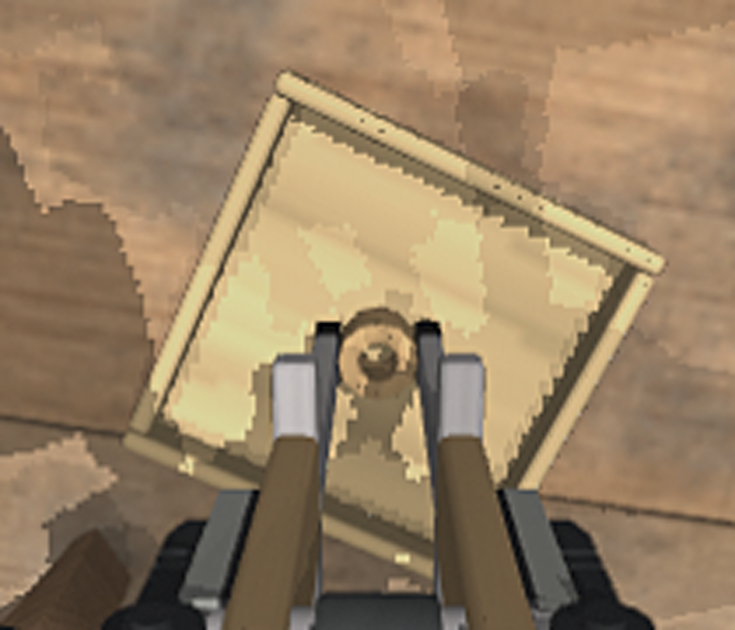

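The spacer still hangs free (no upward force on the wrist), so I'll lower it a couple of mm more until it touches.

apply_moves(rows=[{"x": 0, "y": 0, "z": 0.003, "ax": 0, "ay": 0, "az": 0}, {"x": 0, "y": 0, "z": 0.006, "ax": 0, "ay": 0, "az": 0}, {"x": 0, "y": 0, "z": 0.006, "ax": 0, "ay": 0, "az": 0}, {"x": 0, "y": 0, "z": 0.006, "ax": 0, "ay": 0, "az": 0}])

```text
time_s: 13.42
position: [0.5661, 0.2884, 0.1522]
eef_rot: [0.649, 0.76, 0.0, 0.0]
wrist_force: [-1.8, -0.1, 4.4]
finger_gap: 0.0359
```

It now bears on the floor (+4.4 N). I'll open to the carry width and lift slightly.

apply_moves(rows=[{"x": 0, "y": 0, "z": 0, "ax": 0, "ay": 0, "az": 0}, {"x": 0, "y": 0, "z": 0, "ax": 0, "ay": 0, "az": 0}, {"x": 0, "y": 0, "z": 0, "ax": 0, "ay": 0, "az": 0}, {"x": 0, "y": 0, "z": 0, "ax": 0, "ay": 0, "az": 0}, {"x": 0, "y": 0, "z": 0, "ax": 0, "ay": 0, "az": 0}, {"x": 0, "y": 0, "z": -0.005, "ax": 0, "ay": 0, "az": 0}, {"x": 0, "y": 0, "z": -0.01, "ax": 0, "ay": 0, "az": 0}, {"x": 0, "y": 0, "z": -0.01, "ax": 0, "ay": 0, "az": 0}], grip=0.59)

```text
time_s: 14.42
position: [0.5662, 0.2885, 0.1559]
eef_rot: [0.649, 0.76, 0.0, 0.0]
wrist_force: [0.5, -0.5, -1.0]
finger_gap: 0.0505
```

```bash
python3 - <<'E'
from h import *
from workcell import ctrl
np.set_printoptions(precision=4,suppress=True)
r=ctrl.read_camera("wrist");st=ctrl.state();print(st["position"],st["finger_gap"],st["wrist_force"],st["moment"])
crop(r,150,90,210,180,3.5,"pics/t3.png")
E
```

```text
[0.5661 0.2884 0.1558] 0.0504259476469596 [ 0.5087  0.4249 -1.2492] [ 0.0245 -0.0128  0.0499]
```

View pics/t3.png

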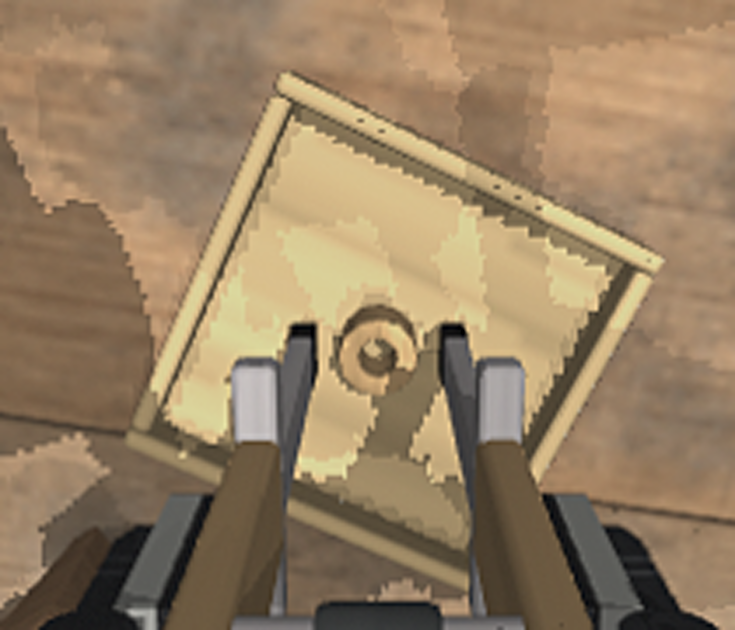

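The spacer stands free on the tray floor between the opened blades. Lifting clear and heading back to the stand.

apply_moves(rows=[{"x": 0, "y": 0, "z": -0.03, "ax": 0, "ay": 0, "az": 0}, {"x": 0, "y": 0, "z": -0.07, "ax": 0, "ay": 0, "az": 0}, {"x": 0, "y": 0, "z": -0.12, "ax": 0, "ay": 0, "az": 0}, {"x": 0, "y": 0, "z": -0.17, "ax": 0, "ay": 0, "az": 0}, {"x": 0, "y": 0, "z": -0.22, "ax": 0, "ay": 0, "az": 0}, {"x": 0, "y": 0, "z": -0.27, "ax": 0, "ay": 0, "az": 0}, {"x": 0, "y": 0, "z": -0.29, "ax": 0, "ay": 0, "az": 0}, {"x": 0, "y": 0, "z": -0.29, "ax": 0, "ay": 0, "az": 0}])

```text
time_s: 15.48
position: [0.5662, 0.2885, 0.2726]
eef_rot: [0.649, 0.761, 0.001, 0.0]
wrist_force: [-0.3, -0.9, -1.1]
finger_gap: 0.0506
```

```bash
python3 - <<'E'
from h import *
from workcell import ctrl
np.set_printoptions(precision=4,suppress=True)
r=ctrl.read_camera("wrist");st=ctrl.state();print(st["position"],st["finger_gap"],st["wrist_force"])
crop(r,150,90,210,180,3.5,"pics/t4.png")
for q in([.575,.05,.27],[.5893,-.141,.27]):print(plan(st,q,100.2))
E
```

```text
[0.5658 0.2883 0.2716] 0.05041587546750117 [ 0.2068  0.1214 -1.357 ]
(array([-0.592 , -0.0707,  0.004 ]), array([ 0.    , -0.    , -0.0033]))
(array([-1.0692, -0.1103,  0.0039]), array([ 0.    , -0.    , -0.0033]))
```

View pics/t4.png

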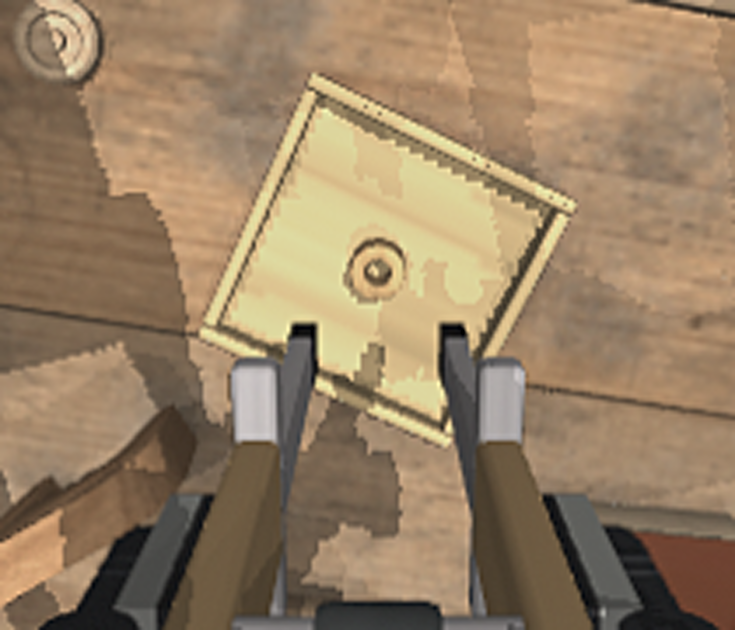

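The spacer stands in the middle of the tray and the tongs are empty. Moving to the stand.

apply_moves(rows=[{"x": -0.05, "y": -0.005, "z": 0, "ax": 0, "ay": 0, "az": 0}, {"x": -0.13, "y": -0.015, "z": 0, "ax": 0, "ay": 0, "az": -0.0033}, {"x": -0.23, "y": -0.027, "z": 0, "ax": 0, "ay": 0, "az": -0.0033}, {"x": -0.33, "y": -0.04, "z": 0, "ax": 0, "ay": 0, "az": -0.0033}, {"x": -0.43, "y": -0.05, "z": 0, "ax": 0, "ay": 0, "az": -0.0033}, {"x": -0.53, "y": -0.06, "z": 0, "ax": 0, "ay": 0, "az": -0.0033}, {"x": -0.63, "y": -0.07, "z": 0, "ax": 0, "ay": 0, "az": -0.0033}, {"x": -0.73, "y": -0.08, "z": 0, "ax": 0, "ay": 0, "az": -0.0033}, {"x": -0.82, "y": -0.088, "z": 0, "ax": 0, "ay": 0, "az": -0.0033}, {"x": -0.88, "y": -0.093, "z": 0, "ax": 0, "ay": 0, "az": -0.0033}, {"x": -0.9, "y": -0.095, "z": 0, "ax": 0, "ay": 0, "az": -0.0033}])

```text
time_s: 16.9
position: [0.584, -0.0754, 0.2706]
eef_rot: [0.642, 0.766, -0.001, -0.001]
wrist_force: [0.5, 0.2, -1.9]
finger_gap: 0.0506
```

```bash
python3 - <<'E'
from h import *
from workcell import ctrl
np.set_printoptions(precision=4,suppress=True)
st=ctrl.state();print(st["position"])
print(plan(st,[.5893,-.141,.265],100.2))
E
```

```text
[ 0.584  -0.0754  0.2706]
(array([-0.1637, -0.0155,  0.0141]), array([-0.0003, -0.    , -0.0004]))
```

apply_moves(rows=[{"x": -0.07, "y": -0.006, "z": 0, "ax": 0, "ay": 0, "az": 0}, {"x": -0.13, "y": -0.012, "z": 0, "ax": 0, "ay": 0, "az": 0}, {"x": -0.163, "y": -0.015, "z": 0.01, "ax": 0, "ay": 0, "az": 0}, {"x": -0.163, "y": -0.015, "z": 0.014, "ax": 0, "ay": 0, "az": 0}, {"x": -0.163, "y": -0.015, "z": 0.014, "ax": 0, "ay": 0, "az": 0}])

```text
time_s: 17.52
position: [0.5901, -0.1374, 0.2655]
eef_rot: [0.641, 0.767, 0.0, -0.001]
wrist_force: [-1.1, 0.2, -1.1]
finger_gap: 0.0507
```

```bash
python3 - <<'E'
from h import *
from workcell import ctrl
np.set_printoptions(precision=4,suppress=True)
r=ctrl.read_camera("wrist");st=ctrl.state();R=Ro.from_quat(st["eef_rot"]);print(st["position"],st["eef_rot"],st["wrist_force"])
crop(r,195,130,120,100,6,"pics/s1.png")
up=lambda p:(p-[195,130]+.5)*6-.5
a=np.radians(10.2);C=np.array([.5885,-.1402]);X=np.array([np.cos(a),np.sin(a)]);Y=np.array([-X[1],X[0]])
for w,l in((.037,.053),(.015,.035)):
  print([up(proj(r,np.r_[C+sx*w*X+sy*l*Y,.098])[0]).round() for sx in(-1,1) for sy in(-1,1)])
print(up(proj(r,st["position"]+R.apply([[-.0235,-.007,.141],[.0235,-.007,.141]]))))
print(plan(st,[.5891,-.141,.146],100.2))
E
```

```text
[ 0.5903 -0.1373  0.2657] [ 0.6411  0.7675  0.0002 -0.0005] [-0.1107 -0.579  -1.4576]
[array([56., 97.]), array([676.,  97.]), array([ 77., 503.]), array([655., 503.])]
[array([165., 223.]), array([567., 223.]), array([171., 388.]), array([561., 388.])]
[[235.3439 317.6484]
 [528.2302 317.6208]]
(array([-0.0089, -0.0044,  0.2992]), array([-0.0001, -0.0002,  0.0001]))
```

View pics/s1.png

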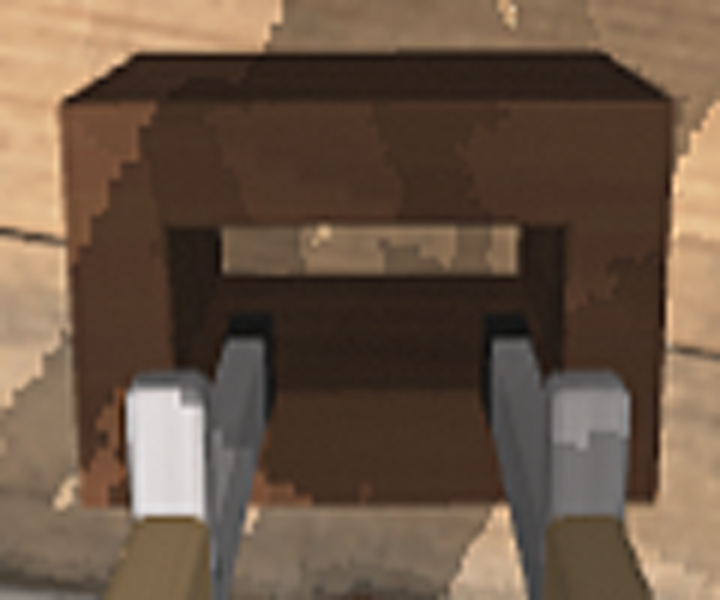

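The predicted stand outline matches the picture to within about 1 mm, and the tips are about 3 mm off-centre in y. I'll correct that and lower.

apply_moves(rows=[{"x": -0.009, "y": -0.003, "z": 0, "ax": 0, "ay": 0, "az": 0}, {"x": -0.009, "y": -0.003, "z": 0.03, "ax": 0, "ay": 0, "az": 0}, {"x": -0.009, "y": -0.003, "z": 0.07, "ax": 0, "ay": 0, "az": 0}, {"x": -0.009, "y": -0.003, "z": 0.11, "ax": 0, "ay": 0, "az": 0}, {"x": -0.009, "y": -0.003, "z": 0.15, "ax": 0, "ay": 0, "az": 0}, {"x": -0.009, "y": -0.003, "z": 0.19, "ax": 0, "ay": 0, "az": 0}, {"x": -0.009, "y": -0.003, "z": 0.23, "ax": 0, "ay": 0, "az": 0}, {"x": -0.009, "y": -0.003, "z": 0.26, "ax": 0, "ay": 0, "az": 0}, {"x": -0.009, "y": -0.003, "z": 0.28, "ax": 0, "ay": 0, "az": 0}, {"x": -0.009, "y": -0.003, "z": 0.288, "ax": 0, "ay": 0, "az": 0}, {"x": -0.009, "y": -0.003, "z": 0.288, "ax": 0, "ay": 0, "az": 0}, {"x": -0.009, "y": -0.003, "z": 0.288, "ax": 0, "ay": 0, "az": 0}])

```text
time_s: 19.08
position: [0.5903, -0.1422, 0.1513]
eef_rot: [0.641, 0.767, 0.0, 0.001]
wrist_force: [0.3, -0.1, -0.8]
finger_gap: 0.0504
```

apply_moves(rows=[{"x": 0, "y": 0, "z": 0.004, "ax": 0, "ay": 0, "az": 0}, {"x": 0, "y": 0, "z": 0.008, "ax": 0, "ay": 0, "az": 0}, {"x": 0, "y": 0, "z": 0.011, "ax": 0, "ay": 0, "az": 0}, {"x": 0, "y": 0, "z": 0.011, "ax": 0, "ay": 0, "az": 0}])

```text
time_s: 19.58
position: [0.5899, -0.1421, 0.1461]
eef_rot: [0.641, 0.767, -0.0, -0.0]
wrist_force: [-0.8, -0.6, -0.9]
finger_gap: 0.0505
```

```bash
python3 - <<'E'
from h import *
from workcell import ctrl
np.set_printoptions(precision=4,suppress=True)
r=ctrl.read_camera("wrist");st=ctrl.state();print(st["position"],st["wrist_force"])
crop(r,130,100,260,240,2.5,"pics/s2.png")
E
```

```text
[ 0.5899 -0.1421  0.1462] [-0.1116 -0.4133 -0.1142]
```

View pics/s2.png

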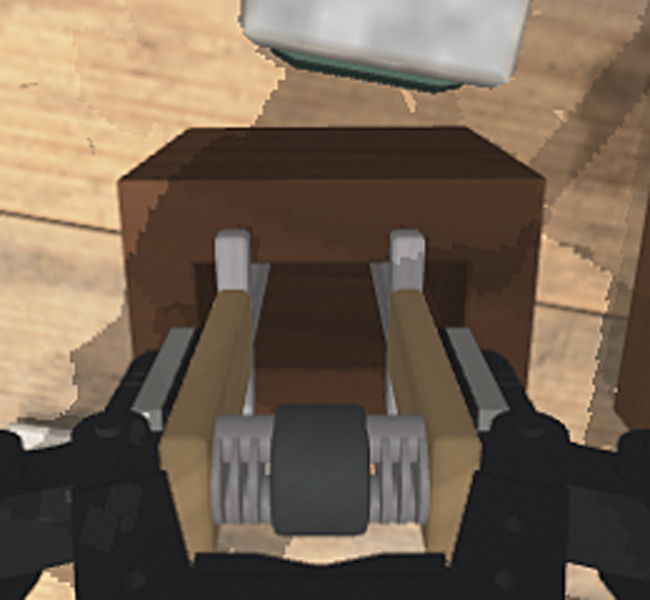

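The tongs are in the slot and about 2.5 mm off-centre in y. I'll nudge them and lower to contact.

apply_moves(rows=[{"x": 0.005, "y": 0, "z": 0.0, "ax": 0, "ay": 0, "az": 0}, {"x": 0.005, "y": 0, "z": 0.004, "ax": 0, "ay": 0, "az": 0}, {"x": 0.005, "y": 0, "z": 0.006, "ax": 0, "ay": 0, "az": 0}, {"x": 0.005, "y": 0, "z": 0.006, "ax": 0, "ay": 0, "az": 0}])

```text
time_s: 20.12
position: [0.5897, -0.14, 0.1446]
eef_rot: [0.641, 0.767, 0.0, 0.0]
wrist_force: [-2.1, 0.7, 4.8]
finger_gap: 0.0503
```

Contact with the stand top (+4.8 N) at nearly the same TCP height as when I picked them up. Opening the gripper.

apply_moves(rows=[{"x": 0, "y": 0, "z": 0, "ax": 0, "ay": 0, "az": 0}, {"x": 0, "y": 0, "z": 0, "ax": 0, "ay": 0, "az": 0}, {"x": 0, "y": 0, "z": 0, "ax": 0, "ay": 0, "az": 0}, {"x": 0, "y": 0, "z": 0, "ax": 0, "ay": 0, "az": 0}, {"x": 0, "y": 0, "z": 0, "ax": 0, "ay": 0, "az": 0}, {"x": 0, "y": 0, "z": 0, "ax": 0, "ay": 0, "az": 0}, {"x": 0, "y": 0, "z": 0, "ax": 0, "ay": 0, "az": 0}, {"x": 0, "y": 0, "z": 0, "ax": 0, "ay": 0, "az": 0}], grip=1)

```text
time_s: 21.12
position: [0.5896, -0.1401, 0.1439]
eef_rot: [0.641, 0.767, 0.0, -0.0]
wrist_force: [0.1, 0.5, -0.6]
finger_gap: 0.0851
```

```bash
python3 - <<'E'
from h import *
from workcell import ctrl
r=ctrl.read_camera("wrist");st=ctrl.state();print(st["position"],st["wrist_force"],st["finger_gap"])
crop(r,130,100,260,240,2.5,"pics/s3.png")
E
```

```text
[ 0.58959199 -0.14013446  0.14389443] [ 0.11731131  0.16391268 -0.13943005] 0.08554342989138666
```

View pics/s3.png

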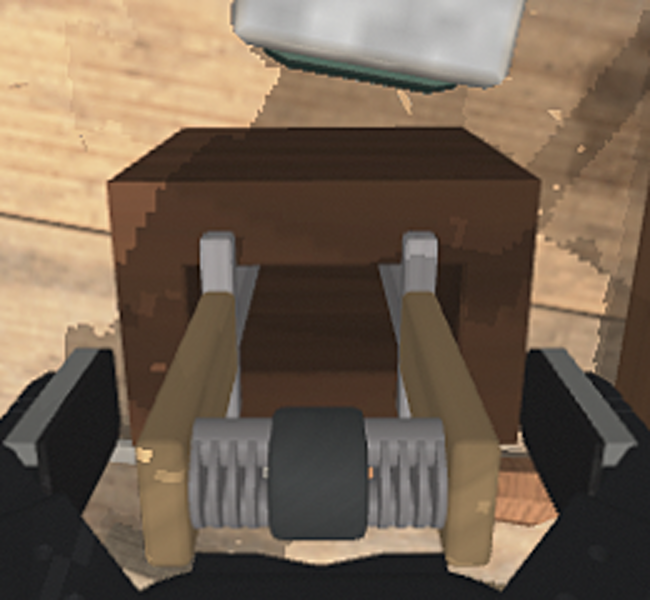

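The gripper is free, with the pads clear on both sides and the tongs hanging centred. Now I'll retreat straight up, then back off for a view.

apply_moves(rows=[{"x": 0, "y": 0, "z": -0.04, "ax": 0, "ay": 0, "az": 0}, {"x": 0, "y": 0, "z": -0.1, "ax": 0, "ay": 0, "az": 0}, {"x": 0, "y": 0, "z": -0.18, "ax": 0, "ay": 0, "az": 0}, {"x": 0, "y": 0, "z": -0.26, "ax": 0, "ay": 0, "az": 0}, {"x": 0, "y": 0, "z": -0.34, "ax": 0, "ay": 0, "az": 0}, {"x": 0.05, "y": -0.08, "z": -0.39, "ax": 0, "ay": 0, "az": 0}, {"x": 0.15, "y": -0.2, "z": -0.39, "ax": 0, "ay": 0, "az": 0}, {"x": 0.27, "y": -0.27, "z": -0.39, "ax": 0, "ay": 0, "az": 0}, {"x": 0.39, "y": -0.27, "z": -0.39, "ax": 0, "ay": 0, "az": 0}, {"x": 0.42, "y": -0.27, "z": -0.39, "ax": 0, "ay": 0, "az": 0}, {"x": 0.42, "y": -0.27, "z": -0.39, "ax": 0, "ay": 0, "az": 0}, {"x": 0.42, "y": -0.27, "z": -0.39, "ax": 0, "ay": 0, "az": 0}])

```text
time_s: 22.68
position: [0.4542, 0.0051, 0.3001]
eef_rot: [0.642, 0.767, -0.0, 0.0]
wrist_force: [0.4, -0.8, -1.0]
finger_gap: 0.0852
```

```bash
python3 - <<'E'
from h import *
import pickle
from workcell import ctrl
st=ctrl.state();print(st["position"],st["wrist_force"],st["time_s"])
w=ctrl.read_camera("wrist");t=ctrl.read_camera("top");s=ctrl.read_camera("scene")
pickle.dump((w,t,s),open("f.pkl","wb"))
cv2.imwrite("pics/fw.png",w["color"][:,:,::-1]);crop(s,205,105,120,210,2.8,"pics/fs.png");crop(t,140,150,220,85,3.6,"pics/ft.png")
E
```

```text
[0.45423281 0.00511226 0.30011537] [ 0.38000818 -0.79445724 -0.95930983] 22.675
```

View pics/fw.png

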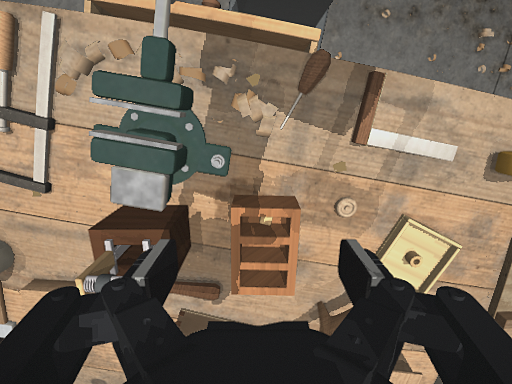

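View pics/fs.png

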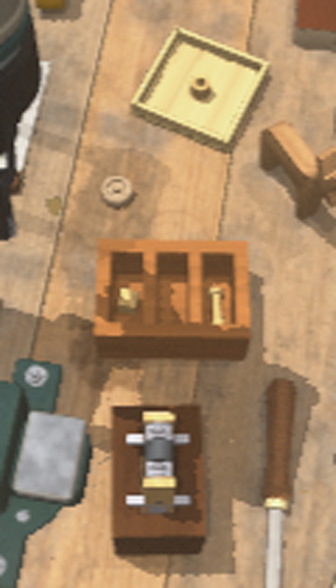

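View pics/ft.png

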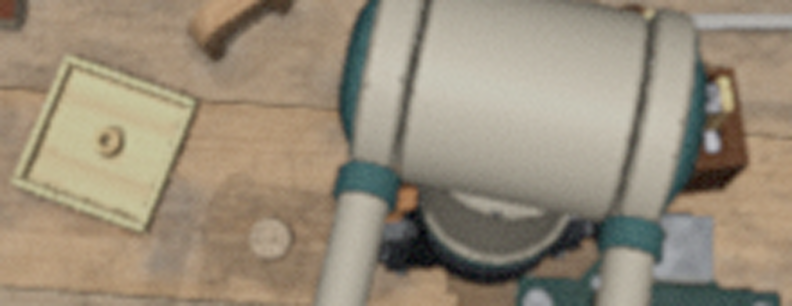

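The scene view shows the spacer mid-tray at (200,88), the middle pocket empty, and the tongs hanging in the stand with their shoulders at the same pixels as at the start. Handing in.

```bash
python3 -c "
from workcell import ctrl
print(ctrl.close_job())"
```

```text
the job is handed in; nothing more can be done
None
```

I took the tongs from the stand and closed them on the round spacer in the block's middle pocket. I carried it to the tray and lowered it until the wrist felt the floor (+4.4 N). After releasing it there, I hung the tongs back in the stand. The arm's clock read about 23 s at hand-in, against the 54 s limit; `close_job()` reports no verdict.

**Last checks:**
- **Spacer:** it stands upright near the tray's centre in the wrist, scene and top views, and the middle pocket is empty.
- **Tongs:** their shoulders sit at the same scene pixels as at the start, to within about half a pixel. They seated at the same height as when I picked them up.
- **Robot:** it is clear of everything, with the gripper open. The fingers gripped only the tongs' wooden grips and were never near the spacer.

**Disagreements:**
- With the tongs shut on the spacer, the gripper opening read about 36 mm where about 38 was expected. The pictures showed the spacer held firmly and level.
- At the final look the arm hid much of the stand in the top view, so the tongs check rests on the scene and wrist views.

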